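# Shut the fluorometer's light cover and click its filter slide into the beam

## Task

Press the vial fluorometer's black light cover down until its catch snaps and keeps it shut by itself, then take the filter slide by its upright blue tab and push it in along its rails until it clicks into its notch, the tab's white line meeting the red lines on the rails, without running on past the click. Finish while still holding the tab there, so that the slide cannot creep during the reading; leave the other things on the bench alone.

Things in the scene. Friction and masses are not known exactly. Their poses are not given: they have to be found in the camera images.
- photometer: vial fluorometer, fixed; sizes in mm. Origin: centre of underside; +x to its back, +y to its left, z up. Left: sample head, x -80..80, y 25..135, deck z 64, hump to z 86 at x 53..79. Right: grey bed, x -35..35, y -135..25, z 16, with two aluminium rails along y (tops z 26.5, at x -19.5 and 19.5, 7 wide) guiding the filter slide; a red line on each at y = -38 marks the click
- cover_hinge (a point): fixed point on the light cover's hinge axis, midway along it: (50, 80, 64) mm in the fluorometer's frame. The axis runs along the fluorometer's y; the cover lies on its -x side
- light_cover: the black light cover, 88 mm long from the hinge, 80 mm wide, with a grey thumb lip on to 99 mm; origin on the hinge axis (at cover_hinge), its x runs from the front edge to the hinge, z out of its top
- cover_edge (a point): point on the cover's top near its free front edge, midway across, where a thumb would press; moves with the cover: at x -78, z 18 mm in the cover's frame, so 82 mm above the bench when shut
- cover_angle (a joint): cover angle in rad: 0 shut, grows as the front edge rises; starts 0.5 to 0.85. A spring lifts it to about 0.4 unless the ball catch has snapped: near 0.1 the resistance rises to about 12 N at cover_edge, then it gives and the cover stays shut at 0 to 0.01. Press cover_edge down along its arc about the hinge
- slide_travel (a joint): travel of the filter slide in m: 0 pulled out against the end bar, grows as it is pushed in along the fluorometer's +y; starts 0.002 to 0.035. About 1 N of friction; at 0.075 a sprung ball drops into a notch (it pulls the slide in from about 3 mm either side and takes about 10 N to leave); end of travel 0.090
- filter_slide: the filter slide: aluminium bar, 30 mm wide, with a round green filter and an upright blue grip tab with grey ribs. Tab: 14.5 mm thick along the slide (y), 22 mm wide across it (x), 25 to 61 mm above the bench (lowest 4 mm: foot 22 by 28 mm, with a white line). Origin: under the tab's centre, 21 mm above the bench; axes as the fluorometer's. Clicked in, the tab stands 56 mm from the sample head's wall
- tab_grip (a point): centre of the tab at a good height to grip, 49 mm above the bench; moves with the slide
- click_point (a point): fixed point, 50 mm above the bench: where the tab's centre line stands when the slide is clicked in (y = -38 mm in the fluorometer's frame, x = 0)
- mouse: black computer mouse, 112x62x36 mm, left; bystander, loose
- headspace_vial: clear vial with a pale grey cap, 22 mm diameter, 62 mm tall, standing behind and right of the fluorometer; bystander, loose
- leak_detector: yellow hand-held leak detector, 216 mm long, lying right of the fluorometer; bystander, loose

How it is judged:
By the outcome, as a careful person would: the job done as asked, in the order asked, and still so for the second after the job is handed in, while the arm keeps its last pose, push and grip.
It also fails if it takes over 54 s, if anything falls off the work surface, if the arm or the gripper's body presses on something with over 40 N, if the wrist force passes 120 N, or if a joint passes its speed limit or range.

## Robot

A 6-joint arm with a two-finger parallel gripper is mounted at the origin on a cart in front of the work surface, level with it; the furniture and walls round the work are solid. World frame = base frame: x ahead of the robot, y to its left, z up, the work surface at z = 0. Lengths are in m, angles in rad, forces in N, time in s.
With the tool pointing down it reaches from about 0.3 to 0.95 m from the base axis. Payload 3.1 kg.
Tool frame: the origin (TCP) lies at the very end of the fingers, on their centre line; the grasp point (between the pads) lies 19 mm behind it; z points along the fingers, y is the line along which they close (so a half turn about z gives the same grasp; the last joint's range is limited). The gripper opens to 85 mm and grips with 20 to 120 N. Pads are 22 mm wide; open, the fingers measure 114 mm over their backs; the gripper's body (76 mm by 85 mm) begins 54 mm behind the grasp point. The pads swing forward as they close: fully open they stand 13 mm farther back than shut.
Start: joints at [1.25, 0.308, 1.634, -0, 1.2, -0.07], TCP at [0.155, 0.605, 0.231] pointing down, gripper open.
Joint ranges: [-3.06, 3.06], [-0.79, 1.96], [0.05, 2.63], [-1.19, 4.34], [0.05, 2.64], [-2.94, 2.94]. Speed limits (rad/s): [2.79, 2.79, 3.14, 3.14, 3.14, 3.14].

## Interface

Orientations are given as [roll, pitch, yaw] about the fixed x, y, z axes, in that order (R = Rz(yaw) Ry(pitch) Rx(roll)).
In Python, from bench import sensors, viewer, job_done gives the robot as it stands.
- The arm moves only by the tool jog_arm, never from a script. Its argument "plan" is a list of rows, each an object with "xyz": the shift along the tool's x, y, z in mm, a list of three; "rotation": the turn, a rotation vector about the tool's x, y, z in degrees, a list of three. A call has exactly 10 rows; each row is the pose to reach, as a shift and turn from the pose commanded when the call began, along the tool's axes at that moment; what a row does not reach only later rows make up. A row lasts 1/8 s, in which the tool goes at most 62.5 mm and 10.7 degrees, less where a joint would pass 70% of its speed; a pose out of reach is approached as far as the arm can. A call with a gripper value outside its range is refused whole. "fingers" is the finger opening in mm, from 0 to 85.4, set as the call begins (left out, the last holds). The fingers move at their own pace and stop on an object; "squeeze" is the grip in N (left out, the last holds). Time passes only in rows, so rows that repeat a pose let the fingers close, or fill a call up. It gives the time, the measured TCP pose, the force, the opening and the grip force at its end, in the units of the state.
- sensors.get_state(): the state, without advancing time (a new reading comes with each control period).
- viewer.capture(name): name is "side" or "top"; returns a dict with "pixels" (384x512x3 uint8, red, green, blue), "mtx" (3x3 intrinsics, pixels), "cam_to_world" (4x4, takes a point from camera to world coordinates). Camera axes: x right, y up, looking along -z (the intrinsics and any distortion apply to the point x, -y, -z); pixel columns grow to the right and rows downward; lengths in m; the calibration is good to about 2 mm. A picture is of the moment at which its call begins. There is no depth.
- job_done(): hands the job in; it is judged then, once.
The state is a dict: "time_s": time; "qpos": joint angles; "dq": joint speeds; "tau": joint torques, N m; "tcp_pos": TCP position; "eef_rot": TCP orientation; "contact_force": force on the tool from outside, world axes, zero at the start; "wrist_torque": the same for the moment, N m; "opening": finger opening in m; "grip_force": force on a finger pad.
Only numpy, scipy, OpenCV 4.12 (cv2) and the standard library are available. Lean on these libraries where they do the work, as an engineer would, in place of code of your own. Each camera call takes 0.05 s, during which the arm holds its last target. There are 200 camera calls.

## Working session

There is one attempt and no reset: what is moved stays moved. The work goes in short steps, Python scripts to look and compute and a tool call to move; the robot and the scene stay as the last step left them, time stands still between calls to the robot, and variables do not carry over. Pictures are saved under pics/ and viewed, at most 10 in all, crops included, and the job is handed in when it is done.

Besides the shell and the picture viewer there is one more tool, called after "Request:" in YAML: its name, and indented under it one key for each argument. jog_arm: Moves the arm, as the interface text tells. Its arguments: {"type":"object","properties":{"plan":{"type":"array"},"fingers":{"type":"number"},"squeeze":{"type":"number"}},"required":["plan"]}

```bash
mkdir -p pics
python3 - <<'E'
from bench import sensors, viewer
import cv2,numpy as np
print(sensors.get_state())
for n in("side","top"):
    d=viewer.capture(n); cv2.imwrite(f"pics/{n}0.png",cv2.resize(d["pixels"][:,:,::-1],(800,600),interpolation=cv2.INTER_CUBIC)); print(n,{k:(v.tolist() if hasattr(v,'tolist') else v) for k,v in d.items() if k!='pixels'})
E
```

```text
{'time_s': 0.0, 'qpos': array([ 1.25033578e+00,  3.09019288e-01,  1.63518330e+00, -2.94105421e-05,
        1.19970349e+00, -6.96781365e-02]), 'dq': array([-0.00017116,  0.00023925,  0.00136106, -0.00084128,  0.00073336,
       -0.00071584]), 'tau': array([ 1.60372023e-03, -4.15255702e+01, -2.76668519e+01, -7.53584374e-06,
        1.02250068e-02, -9.01164242e-06]), 'tcp_pos': array([0.15486328, 0.60466138, 0.23003973]), 'eef_rot': array([-3.13928294e+00, -1.33747051e-04,  2.89082079e+00]), 'contact_force': array([0.43837794, 0.91771392, 0.13791824]), 'wrist_torque': array([-0.04632178, -0.04764244, -0.04183004]), 'grip_force': 0.0, 'opening': 0.08550631014097258}
side {'mtx': [[394.44371472467344, 0.0, 254.84072105407083], [0.0, 394.44371472467344, 184.59177165648256], [0.0, 0.0, 1.0]], 'cam_to_world': [[0.9681172127452421, 0.12037872408102983, -0.21967709296830817, 0.36479641489205933], [-0.2503693497441069, 0.493060496417612, -0.833190575787515, -1.0812664430992427], [0.00801567808089234, 0.8616265488371636, 0.5074794963777968, 0.6532397476396319], [0.0, 0.0, 0.0, 1.0]]}
top {'mtx': [[410.0342117207736, 0.0, 257.0842289254233], [0.0, 410.0342117207736, 189.81240838936935], [0.0, 0.0, 1.0]], 'cam_to_world': [[0.020643697181984617, 0.9955633136977655, -0.09180155873286225, 0.4974297094360389], [-0.999786861811313, 0.020532412628910722, -0.002156613345611404, -0.13876872417670924], [-0.00026213764484142165, 0.09182651278776072, 0.9957749860450877, 1.156544274103424], [0.0, 0.0, 0.0, 1.0]]}
```

View pics/top0.png

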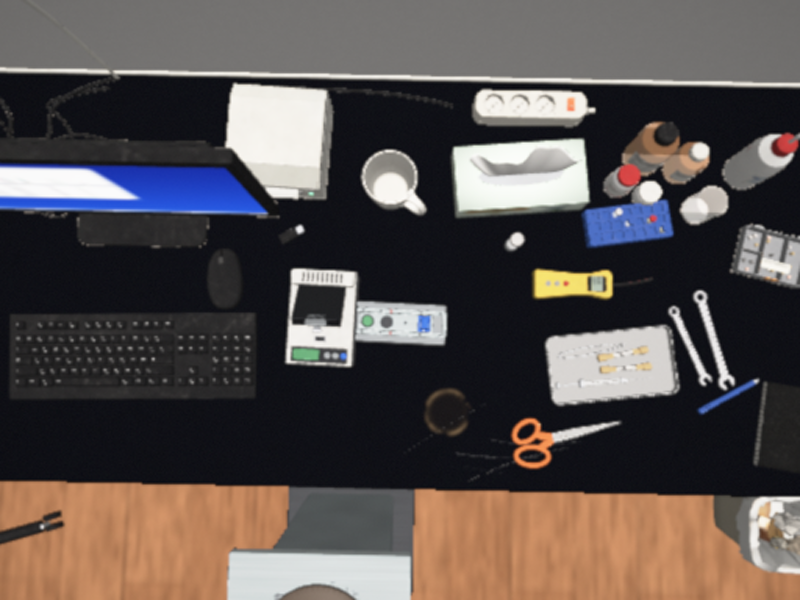

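View pics/side0.png

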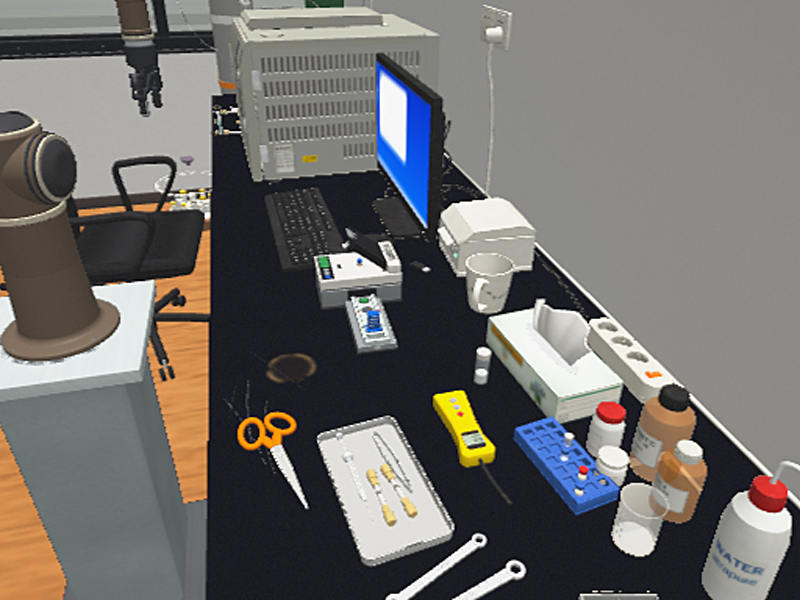

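The top view shows the fluorometer at about (285–447, 268–366) of the 800×600 picture. Its sample head is on the left, the bed on the right, and the blue tab at (425,324). The side view shows the raised cover near (370,245) and the tab at (374,320).

Run:
```python
from bench import viewer
import cv2,numpy as np
for n,(x0,x1,y0,y1,s) in dict(top=(178,290,166,240,7),side=(196,262,142,228,6.9)).items():
    im=viewer.capture(n)["pixels"][y0:y1,x0:x1,::-1]
    im=cv2.resize(im,None,fx=s,fy=s,interpolation=cv2.INTER_CUBIC)
    for v in range((x0+9)//10*10,x1,10): cv2.putText(im,str(v),(int((v-x0)*s),10),0,.4,(0,255,255));cv2.line(im,(int((v+.5-x0)*s),12),(int((v+.5-x0)*s),18),(0,255,255))
    for v in range((y0+9)//10*10,y1,10): cv2.putText(im,str(v),(0,int((v-y0)*s)),0,.4,(0,255,255));cv2.line(im,(25,int((v+.5-y0)*s)),(30,int((v+.5-y0)*s)),(0,255,255))
    cv2.imwrite(f"pics/{n}1.png",im); print(im.shape)
```

```text
(518, 784, 3)
(593, 455, 3)
```

View pics/top1.png

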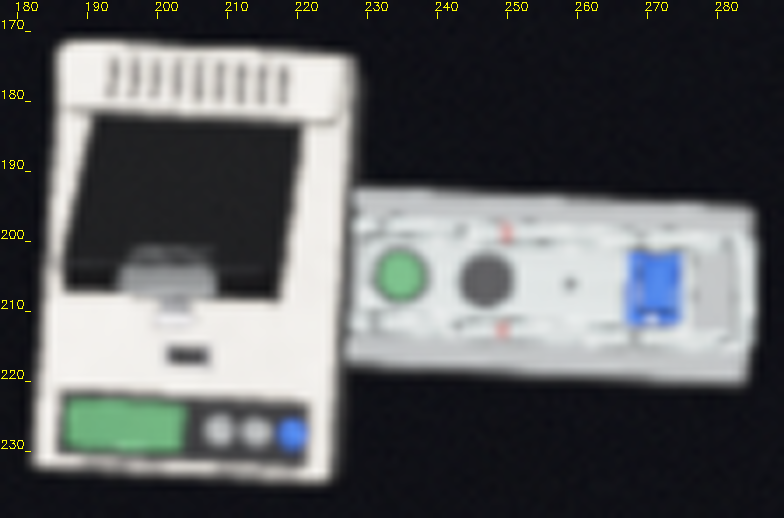

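View pics/side1.png

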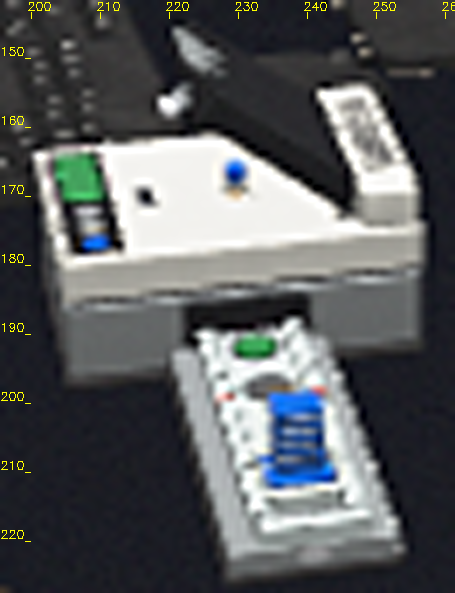

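The zoomed top view gives these points:
- Red lines: (507,233) and (502,330).
- Bed end corners: (755,206) and (747,384).
- Head front corners: (33,465) and (333,482).
- Tab centre: about (654,288).
- Cover's front lower edge: (65,290) to (280,298).

The zoomed side view shows the red lines at (224,398) and (318,391), the tab at (297,440), and the cover clearly raised with its lip at (195,45).

```bash
cat > h.py <<'E'
import numpy as np, cv2
from scipy.optimize import least_squares
from scipy.spatial.transform import Rotation as Rn
def proj(c,P):
    M=np.linalg.inv(c["cam_to_world"]); p=np.atleast_2d(P)@M[:3,:3].T+M[:3,3]
    q=np.c_[p[:,0],-p[:,1],-p[:,2]]@np.asarray(c["mtx"]).T
    return q[:,:2]/q[:,2:]
def world(p,L):   # L mm in device frame -> world m
    L=np.atleast_2d(L)/1000.; c,s=np.cos(p[2]),np.sin(p[2])
    return np.c_[p[0]+c*L[:,0]-s*L[:,1],p[1]+s*L[:,0]+c*L[:,1],L[:,2]]
def cov(a,x,y,z): return [50+x*np.cos(a)+z*np.sin(a),80+y,64-x*np.sin(a)+z*np.cos(a)]
E
python3 - <<'E'
from h import *; from bench import viewer
C={n:viewer.capture(n) for n in("top","side")}
Z=dict(top=(178,166,7),side=(196,142,6.9))
def o(n,p): x,y,s=Z[n]; return np.array([(p[0]+.5)/s-.5+x,(p[1]+.5)/s-.5+y])
F=lambda L:(lambda t,a:L)
T=lambda x,dy,z:(lambda t,a:[x,-113+t+dy,z])
K=lambda x,y,z:(lambda t,a:cov(a,x,y,z))
obs=[("top",F([-80,135,64]),(33,465)),("top",F([-80,25,64]),(333,482)),("top",F([-35,-135,16]),(747,384)),("top",F([35,-135,16]),(755,206)),
("top",F([19.5,-38,26.5]),(507,233)),("top",F([-19.5,-38,26.5]),(502,330)),
("side",F([-80,25,64]),(68,255)),("side",F([-80,25,0]),(65,383)),("side",F([-35,-135,16]),(230,560)),("side",F([35,-135,16]),(403,546)),("side",F([-19.5,-38,26.5]),(224,398)),("side",F([19.5,-38,26.5]),(318,391)),
("top",T(0,0,35),(654,288)),("side",T(0,7.25,61),(297,394)),
("top",K(-88,40,0),(65,290)),("top",K(-88,-40,0),(280,298))]
def r(v):
    return np.concatenate([proj(C[n],world(v[:3],f(v[3],v[4])))[0]-o(n,p) for n,f,p in obs])
s=least_squares(r,[.4,.1,0,20,.65],loss="soft_l1")
print(s.x); print(r(s.x).reshape(-1,2).round(1))
v=s.x; np.save("fit.npy",v)
for nm,L in dict(hinge=[50,80,64],edge=cov(v[4],-78,0,18),edge0=cov(0,-78,0,18),tab=[0,-113+v[3],49],click=[0,-38,50]).items(): print(nm,world(v[:3],L)[0].round(4))
# side check: lip
print("lip side zoom",[(((proj(C['side'],world(v[:3],cov(a,-99,0,5)))[0]-[196,142])*6.9).round()).tolist() for a in(.5,.6,.7,.8,.9)])
E
```

```text
[ 0.55865732 -0.07949552 -0.02676948 15.88629025  0.72432561]
[[ 0.7 -0.2]
 [-0.7 -0.6]
 [ 0.  -0.4]
 [-0.1 -0.1]
 [ 0.3 -0.4]
 [ 0.3 -0.1]
 [-1.1  1.6]
 [ 0.5  1.1]
 [-0.4 -0.7]
 [-0.5 -1.9]
 [ 0.1  0.2]
 [-0.5 -0.3]
 [ 0.4 -0.3]
 [-0.8 -0.6]
 [-0.4 -0.2]
 [ 0.5  0.2]]
hinge [ 0.6108 -0.0009  0.064 ]
edge [5.643e-01 4.000e-04 1.292e-01]
edge0 [0.5328 0.0012 0.082 ]
tab [ 0.5561 -0.1766  0.049 ]
click [ 0.5576 -0.1175  0.05  ]
lip side zoom [[138.0, 91.0], [150.0, 73.0], [164.0, 56.0], [179.0, 41.0], [196.0, 27.0]]
```

Request:
jog_arm:
  plan:
    - {"xyz": [-35,-31,0],"rotation": [0,0,-1.3]}
    - {"xyz": [-78,-69,0],"rotation": [0,0,-2.6]}
    - {"xyz": [-121,-107,0],"rotation": [0,0,-3.9]}
    - {"xyz": [-164,-145,0],"rotation": [0,0,-5.2]}
    - {"xyz": [-207,-183,0],"rotation": [0,0,-6.5]}
    - {"xyz": [-250,-221,0],"rotation": [0,0,-7.8]}
    - {"xyz": [-293,-259,0],"rotation": [0,0,-9]}
    - {"xyz": [-336,-297,0],"rotation": [0,0,-10.3]}
    - {"xyz": [-379,-335,0],"rotation": [0,0,-11.6]}
    - {"xyz": [-400,-354,0],"rotation": [0,0,-12.8]}
  fingers: 0
  squeeze: 40

```text
time_s: 1.55
tcp_pos: [0.4562, 0.1608, 0.2316]
eef_rot: [-3.141, 0.001, 3.112]
contact_force: [0.1, 1.1, -1.0]
opening: 0.0002
grip_force: 0.0
```

Request:
jog_arm:
  plan:
    - {"xyz": [-25,-35,0],"rotation": [0,0,0]}
    - {"xyz": [-50,-70,0],"rotation": [0,0,0]}
    - {"xyz": [-75,-105,10],"rotation": [0,0,0]}
    - {"xyz": [-98,-137,25],"rotation": [0,0,0]}
    - {"xyz": [-112,-157,40],"rotation": [0,0,0]}
    - {"xyz": [-113,-158,55],"rotation": [0,0,0]}
    - {"xyz": [-113,-158,65],"rotation": [0,0,0]}
    - {"xyz": [-113,-158,65],"rotation": [0,0,0]}
    - {"xyz": [-113,-158,65],"rotation": [0,0,0]}
    - {"xyz": [-113,-158,65],"rotation": [0,0,0]}

```text
time_s: 2.8
tcp_pos: [0.5638, 0.0027, 0.1672]
eef_rot: [-3.142, 0.002, 3.115]
contact_force: [-0.3, -1.1, 0.8]
opening: 0.0001
grip_force: 0.0
```

Run:
```python
from bench import sensors,viewer
import cv2,numpy as np
print(sensors.get_state()["contact_force"])
a=viewer.capture("side")["pixels"][110:230,185:275,::-1];b=viewer.capture("top")["pixels"][155:245,170:260,::-1]
a=cv2.resize(a,(430,573),interpolation=2);b=cv2.resize(b,(360,360),interpolation=2)
o=np.zeros((573,790,3),np.uint8);o[:,:430]=a;o[:360,430:]=b;cv2.imwrite("pics/c2.png",o)
```

```text
[-0.290139   -1.05052774  0.79937187]
```

View pics/c2.png

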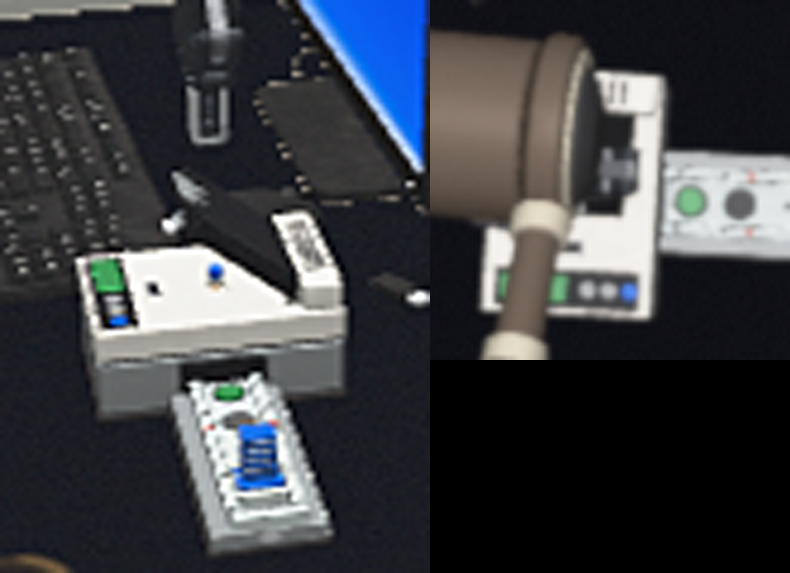

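The side view shows the shut fingertips at (210,140), directly above the front part of the raised cover (185,185). The line-up is good, so I'll press along the arc.

Request:
jog_arm:
  plan:
    - {"xyz": [0,0,20],"rotation": [0,0,0]}
    - {"xyz": [0,0,32],"rotation": [0,0,0]}
    - {"xyz": [1,0,39],"rotation": [0,0,0]}
    - {"xyz": [7,0,45],"rotation": [0,0,0]}
    - {"xyz": [13,0,50],"rotation": [0,0,0]}
    - {"xyz": [18,0,56],"rotation": [0,0,0]}
    - {"xyz": [22,0,63],"rotation": [0,0,0]}
    - {"xyz": [26,0,70],"rotation": [0,0,0]}
    - {"xyz": [26,0,70],"rotation": [0,0,0]}
    - {"xyz": [26,0,70],"rotation": [0,0,0]}

```text
time_s: 4.15
tcp_pos: [0.5365, 0.003, 0.0959]
eef_rot: [3.142, -0.002, 3.114]
contact_force: [-0.4, -0.3, 1.1]
opening: 0.0002
grip_force: 0.3
```

Request:
jog_arm:
  plan:
    - {"xyz": [1,0,3],"rotation": [0,0,0]}
    - {"xyz": [2,0,6],"rotation": [0,0,0]}
    - {"xyz": [2,0,8],"rotation": [0,0,0]}
    - {"xyz": [3,0,10],"rotation": [0,0,0]}
    - {"xyz": [3,0,12],"rotation": [0,0,0]}
    - {"xyz": [4,0,14],"rotation": [0,0,0]}
    - {"xyz": [4,0,15],"rotation": [0,0,0]}
    - {"xyz": [4,0,16],"rotation": [0,0,0]}
    - {"xyz": [4,0,16],"rotation": [0,0,0]}
    - {"xyz": [4,0,16],"rotation": [0,0,0]}

```text
time_s: 5.4
tcp_pos: [0.533, 0.0031, 0.0816]
eef_rot: [3.142, -0.002, 3.114]
contact_force: [-6.0, -0.1, 13.5]
opening: -0.0
grip_force: 6.7
```

Request:
jog_arm:
  plan:
    - {"xyz": [0,0,1],"rotation": [0,0,0]}
    - {"xyz": [0,0,2],"rotation": [0,0,0]}
    - {"xyz": [0,0,2.5],"rotation": [0,0,0]}
    - {"xyz": [0,0,2.5],"rotation": [0,0,0]}
    - {"xyz": [0,0,2.5],"rotation": [0,0,0]}
    - {"xyz": [0,0,2.5],"rotation": [0,0,0]}
    - {"xyz": [0,0,2.5],"rotation": [0,0,0]}
    - {"xyz": [0,0,2.5],"rotation": [0,0,0]}
    - {"xyz": [0,0,2.5],"rotation": [0,0,0]}
    - {"xyz": [0,0,2.5],"rotation": [0,0,0]}

```text
time_s: 6.65
tcp_pos: [0.533, 0.0031, 0.0812]
eef_rot: [-3.142, -0.003, 3.114]
contact_force: [-10.0, 0.1, 24.8]
opening: 0.0001
grip_force: 13.0
```

Request:
jog_arm:
  plan:
    - {"xyz": [0,0,-10],"rotation": [0,0,0]}
    - {"xyz": [0,0,-40],"rotation": [0,0,0]}
    - {"xyz": [-2,-15,-60],"rotation": [0,0,0]}
    - {"xyz": [-8,-50,-70],"rotation": [0,0,0]}
    - {"xyz": [-14,-90,-70],"rotation": [0,0,0]}
    - {"xyz": [-20,-130,-70],"rotation": [0,0,0]}
    - {"xyz": [-26,-165,-70],"rotation": [0,0,0]}
    - {"xyz": [-28,-179,-70],"rotation": [0,0,0]}
    - {"xyz": [-28,-179,-70],"rotation": [0,0,0]}
    - {"xyz": [-28,-179,-70],"rotation": [0,0,0]}

```text
time_s: 7.9
tcp_pos: [0.5561, -0.1754, 0.1473]
eef_rot: [3.141, -0.001, 3.115]
contact_force: [-0.3, -0.1, -0.4]
opening: 0.0003
grip_force: 0.0
```

Request:
jog_arm:
  plan:
    - {"xyz": [0,0,0],"rotation": [0,0,0]}
    - {"xyz": [0,0,0],"rotation": [0,0,0]}
    - {"xyz": [0,0,0],"rotation": [0,0,0]}
    - {"xyz": [0,0,0],"rotation": [0,0,0]}
    - {"xyz": [0,0,0],"rotation": [0,0,0]}
    - {"xyz": [0,0,0],"rotation": [0,0,0]}
    - {"xyz": [0,0,0],"rotation": [0,0,0]}
    - {"xyz": [0,0,0],"rotation": [0,0,0]}
    - {"xyz": [0,0,0],"rotation": [0,0,0]}
    - {"xyz": [0,0,0],"rotation": [0,0,0]}
  fingers: 50

```text
time_s: 9.15
tcp_pos: [0.5565, -0.1767, 0.1478]
eef_rot: [3.142, -0.0, 3.114]
contact_force: [0.1, -0.0, 0.7]
opening: 0.0497
grip_force: 0.0
```

Run:
```python
from bench import sensors,viewer
import cv2,numpy as np
a=viewer.capture("side")["pixels"][115:235,190:275,::-1];b=viewer.capture("top")["pixels"][160:250,175:290,::-1]
a=cv2.resize(a,None,fx=4.5,fy=4.5,interpolation=2);b=cv2.resize(b,None,fx=3.5,fy=3.5,interpolation=2)
o=np.zeros((a.shape[0],a.shape[1]+b.shape[1],3),np.uint8);o[:,:a.shape[1]]=a;o[:b.shape[0],a.shape[1]:]=b;cv2.imwrite("pics/c3.png",o);print(o.shape)
```

```text
(540, 784, 3)
```

View pics/c3.png

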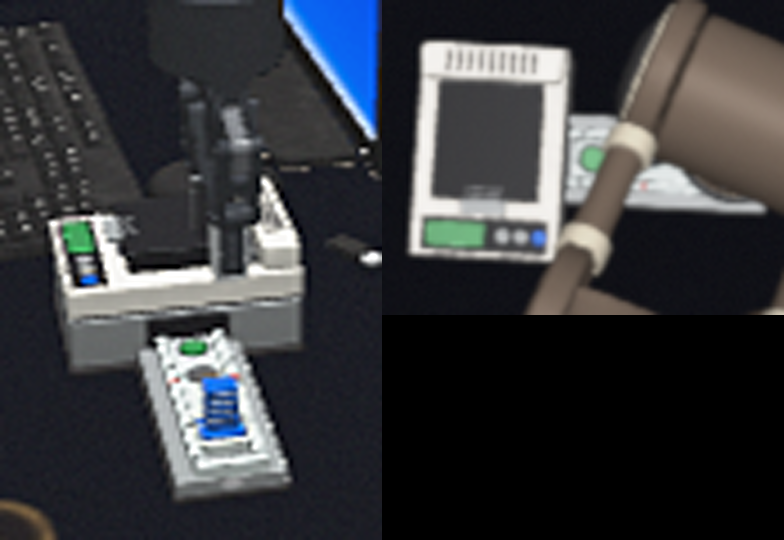

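The cover now lies flat and shut, in the top view at (440–545, 80–205), and stays shut with the tool away. The tab is still at (220,405) in the side view, below the opened fingers. Next I'll go down over it.

Request:
jog_arm:
  plan:
    - {"xyz": [0,0,25],"rotation": [0,0,0]}
    - {"xyz": [0,0,50],"rotation": [0,0,0]}
    - {"xyz": [0,0,70],"rotation": [0,0,0]}
    - {"xyz": [0,0,85],"rotation": [0,0,0]}
    - {"xyz": [0,0,97],"rotation": [0,0,0]}
    - {"xyz": [0,0,107],"rotation": [0,0,0]}
    - {"xyz": [0,0,114],"rotation": [0,0,0]}
    - {"xyz": [0,0,114],"rotation": [0,0,0]}
    - {"xyz": [0,0,114],"rotation": [0,0,0]}
    - {"xyz": [0,0,114],"rotation": [0,0,0]}

```text
time_s: 10.5
tcp_pos: [0.557, -0.1769, 0.0344]
eef_rot: [-3.141, 0.001, 3.114]
contact_force: [0.0, 0.1, 0.2]
opening: 0.05
grip_force: 0.0
```

Request:
jog_arm:
  plan:
    - {"xyz": [0,0,0],"rotation": [0,0,0]}
    - {"xyz": [0,0,0],"rotation": [0,0,0]}
    - {"xyz": [0,0,0],"rotation": [0,0,0]}
    - {"xyz": [0,0,0],"rotation": [0,0,0]}
    - {"xyz": [0,0,0],"rotation": [0,0,0]}
    - {"xyz": [0,0,0],"rotation": [0,0,0]}
    - {"xyz": [0,0,0],"rotation": [0,0,0]}
    - {"xyz": [0,0,0],"rotation": [0,0,0]}
    - {"xyz": [0,0,0],"rotation": [0,0,0]}
    - {"xyz": [0,0,0],"rotation": [0,0,0]}
  fingers: 0
  squeeze: 40

```text
time_s: 11.75
tcp_pos: [0.5567, -0.1767, 0.0342]
eef_rot: [3.142, 0.0, 3.114]
contact_force: [-1.5, 0.3, 5.3]
opening: 0.0142
grip_force: 42.0
```

Request:
jog_arm:
  plan:
    - {"xyz": [0,4,0],"rotation": [0,0,0]}
    - {"xyz": [0,10,0],"rotation": [0,0,0]}
    - {"xyz": [0,17,0],"rotation": [0,0,0]}
    - {"xyz": [0,24,0],"rotation": [0,0,0]}
    - {"xyz": [0,31,0],"rotation": [0,0,0]}
    - {"xyz": [0,38,0],"rotation": [0,0,0]}
    - {"xyz": [0,44,0],"rotation": [0,0,0]}
    - {"xyz": [0,49,0],"rotation": [0,0,0]}
    - {"xyz": [0,52,0],"rotation": [0,0,0]}
    - {"xyz": [0,52,0],"rotation": [0,0,0]}

```text
time_s: 13.0
tcp_pos: [0.5582, -0.1255, 0.0342]
eef_rot: [-3.14, 0.001, 3.114]
contact_force: [-1.0, -2.9, 5.7]
opening: 0.0136
grip_force: 42.1
```

Run:
```python
from bench import sensors,viewer
import cv2,numpy as np
print(sensors.get_state()["contact_force"])
a=viewer.capture("side")["pixels"][168:228,205:265,::-1]
cv2.imwrite("pics/c4.png",cv2.resize(a,None,fx=9.5,fy=9.5,interpolation=2))
```

```text
[-0.99786385 -2.89821155  5.66479537]
```

View pics/c4.png

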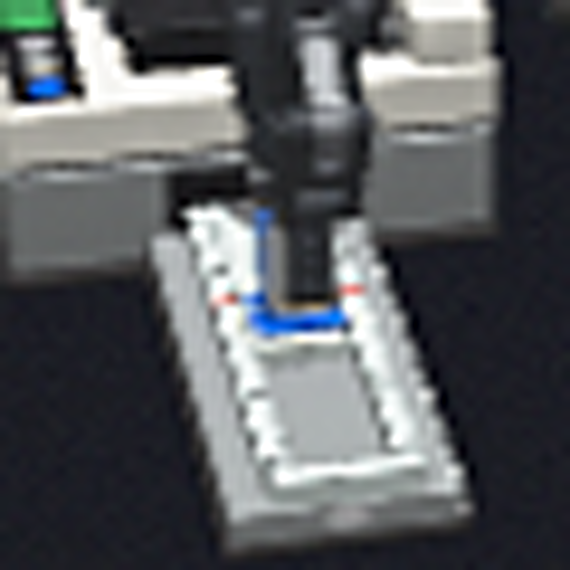

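The slide has come along with the grip. The foot is at (298,318), a few mm short of the red lines at (228,300) and (352,290). I'll creep in from here and watch the force.

Request:
jog_arm:
  plan:
    - {"xyz": [0,1,0],"rotation": [0,0,0]}
    - {"xyz": [0,2,0],"rotation": [0,0,0]}
    - {"xyz": [0,3,0],"rotation": [0,0,0]}
    - {"xyz": [0,4,0],"rotation": [0,0,0]}
    - {"xyz": [0,4,0],"rotation": [0,0,0]}
    - {"xyz": [0,4,0],"rotation": [0,0,0]}
    - {"xyz": [0,4,0],"rotation": [0,0,0]}
    - {"xyz": [0,4,0],"rotation": [0,0,0]}
    - {"xyz": [0,4,0],"rotation": [0,0,0]}
    - {"xyz": [0,4,0],"rotation": [0,0,0]}

```text
time_s: 14.3
tcp_pos: [0.5584, -0.1219, 0.0342]
eef_rot: [-3.14, 0.001, 3.115]
contact_force: [-1.9, -3.4, 5.8]
opening: 0.0141
grip_force: 42.0
```

Request:
jog_arm:
  plan:
    - {"xyz": [0,1,0],"rotation": [0,0,0]}
    - {"xyz": [0,1,0],"rotation": [0,0,0]}
    - {"xyz": [0,1,0],"rotation": [0,0,0]}
    - {"xyz": [0,1,0],"rotation": [0,0,0]}
    - {"xyz": [0,1,0],"rotation": [0,0,0]}
    - {"xyz": [0,1,0],"rotation": [0,0,0]}
    - {"xyz": [0,1,0],"rotation": [0,0,0]}
    - {"xyz": [0,1,0],"rotation": [0,0,0]}
    - {"xyz": [0,1,0],"rotation": [0,0,0]}
    - {"xyz": [0,1,0],"rotation": [0,0,0]}

```text
time_s: 15.55
tcp_pos: [0.5584, -0.1206, 0.0342]
eef_rot: [-3.14, 0.001, 3.114]
contact_force: [-1.7, -3.7, 4.9]
opening: 0.014
grip_force: 42.0
```

Request:
jog_arm:
  plan:
    - {"xyz": [0,1,0],"rotation": [0,0,0]}
    - {"xyz": [0,1,0],"rotation": [0,0,0]}
    - {"xyz": [0,1,0],"rotation": [0,0,0]}
    - {"xyz": [0,1,0],"rotation": [0,0,0]}
    - {"xyz": [0,1,0],"rotation": [0,0,0]}
    - {"xyz": [0,1,0],"rotation": [0,0,0]}
    - {"xyz": [0,1,0],"rotation": [0,0,0]}
    - {"xyz": [0,1,0],"rotation": [0,0,0]}
    - {"xyz": [0,1,0],"rotation": [0,0,0]}
    - {"xyz": [0,1,0],"rotation": [0,0,0]}

```text
time_s: 16.8
tcp_pos: [0.5585, -0.1188, 0.0342]
eef_rot: [-3.141, 0.001, 3.114]
contact_force: [-1.5, -1.4, 6.1]
opening: 0.0135
grip_force: 42.1
```

Request:
jog_arm:
  plan:
    - {"xyz": [0,1,0],"rotation": [0,0,0]}
    - {"xyz": [0,1,0],"rotation": [0,0,0]}
    - {"xyz": [0,1,0],"rotation": [0,0,0]}
    - {"xyz": [0,1,0],"rotation": [0,0,0]}
    - {"xyz": [0,1,0],"rotation": [0,0,0]}
    - {"xyz": [0,1,0],"rotation": [0,0,0]}
    - {"xyz": [0,1,0],"rotation": [0,0,0]}
    - {"xyz": [0,1,0],"rotation": [0,0,0]}
    - {"xyz": [0,1,0],"rotation": [0,0,0]}
    - {"xyz": [0,1,0],"rotation": [0,0,0]}

```text
time_s: 18.05
tcp_pos: [0.5585, -0.1169, 0.0342]
eef_rot: [3.141, 0.001, 3.114]
contact_force: [-1.7, 1.8, 6.4]
opening: 0.0142
grip_force: 42.1
```

Run:
```python
from bench import sensors,viewer
import cv2,numpy as np
f=[]
print(sensors.get_state()["contact_force"])
a=viewer.capture("side")["pixels"][178:218,210:260,::-1]
cv2.imwrite("pics/c5.png",cv2.resize(a,None,fx=14,fy=14,interpolation=2))
print(sensors.get_state()["contact_force"],sensors.get_state()["tcp_pos"])
```

```text
[-1.65392184  1.76997676  6.41612154]
[-1.50677073  1.50467891  5.21058077] [ 0.55848959 -0.11694725  0.03416975]
```

View pics/c5.png

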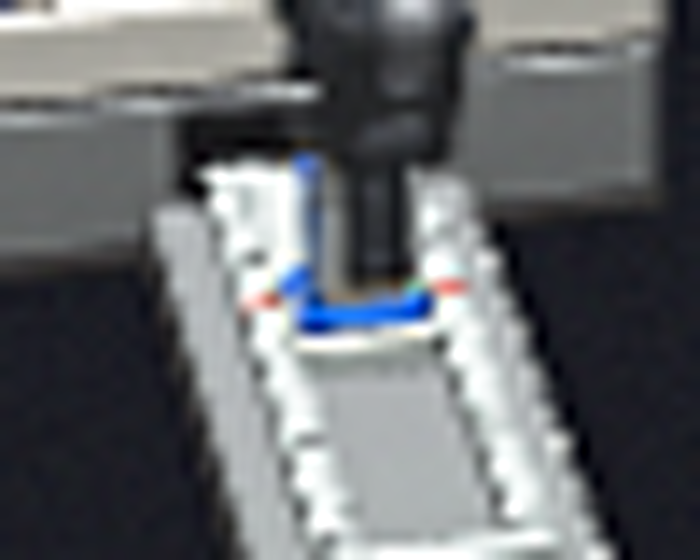

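The foot now sits level with the red lines at (262,300) and (448,286). The force has turned positive, so the notch is pulling the slide in. I'll go on in small steps to the bottom of the notch.

Request:
jog_arm:
  plan:
    - {"xyz": [0,0.7,0],"rotation": [0,0,0]}
    - {"xyz": [0,0.7,0],"rotation": [0,0,0]}
    - {"xyz": [0,0.7,0],"rotation": [0,0,0]}
    - {"xyz": [0,0.7,0],"rotation": [0,0,0]}
    - {"xyz": [0,0.7,0],"rotation": [0,0,0]}
    - {"xyz": [0,0.7,0],"rotation": [0,0,0]}
    - {"xyz": [0,0.7,0],"rotation": [0,0,0]}
    - {"xyz": [0,0.7,0],"rotation": [0,0,0]}
    - {"xyz": [0,0.7,0],"rotation": [0,0,0]}
    - {"xyz": [0,0.7,0],"rotation": [0,0,0]}

```text
time_s: 19.35
tcp_pos: [0.5585, -0.1161, 0.0341]
eef_rot: [3.14, 0.001, 3.114]
contact_force: [-1.2, 1.4, 5.8]
opening: 0.0138
grip_force: 42.1
```

Request:
jog_arm:
  plan:
    - {"xyz": [0,0.5,0],"rotation": [0,0,0]}
    - {"xyz": [0,0.5,0],"rotation": [0,0,0]}
    - {"xyz": [0,0.5,0],"rotation": [0,0,0]}
    - {"xyz": [0,0.5,0],"rotation": [0,0,0]}
    - {"xyz": [0,0.5,0],"rotation": [0,0,0]}
    - {"xyz": [0,0.5,0],"rotation": [0,0,0]}
    - {"xyz": [0,0.5,0],"rotation": [0,0,0]}
    - {"xyz": [0,0.5,0],"rotation": [0,0,0]}
    - {"xyz": [0,0.5,0],"rotation": [0,0,0]}
    - {"xyz": [0,0.5,0],"rotation": [0,0,0]}

```text
time_s: 20.6
tcp_pos: [0.5586, -0.1159, 0.0342]
eef_rot: [3.141, 0.001, 3.114]
contact_force: [-0.4, 1.3, 5.9]
opening: 0.0139
grip_force: 42.1
```

Request:
jog_arm:
  plan:
    - {"xyz": [0,0.7,0],"rotation": [0,0,0]}
    - {"xyz": [0,0.7,0],"rotation": [0,0,0]}
    - {"xyz": [0,0.7,0],"rotation": [0,0,0]}
    - {"xyz": [0,0.7,0],"rotation": [0,0,0]}
    - {"xyz": [0,0.7,0],"rotation": [0,0,0]}
    - {"xyz": [0,0.7,0],"rotation": [0,0,0]}
    - {"xyz": [0,0.7,0],"rotation": [0,0,0]}
    - {"xyz": [0,0.7,0],"rotation": [0,0,0]}
    - {"xyz": [0,0.7,0],"rotation": [0,0,0]}
    - {"xyz": [0,0.7,0],"rotation": [0,0,0]}

```text
time_s: 21.85
tcp_pos: [0.5586, -0.1157, 0.0342]
eef_rot: [3.142, 0.001, 3.114]
contact_force: [-2.2, -0.3, 6.1]
opening: 0.0136
grip_force: 42.1
```

Run:
```python
from bench import sensors,viewer
import numpy as np
F=[];P=[]
for i in range(8):
    viewer.capture("side"); s=sensors.get_state(); F.append(s["contact_force"]);P.append(s["tcp_pos"])
print(np.mean(F,0).round(2),np.std(F,0).round(2),np.mean(P,0).round(5),s["time_s"])
```

```text
[-1.35 -0.53  5.41] [0.47 0.45 0.59] [ 0.55856 -0.1157   0.03416] 22.25
```

Request:
jog_arm:
  plan:
    - {"xyz": [0,0.8,0],"rotation": [0,0,0]}
    - {"xyz": [0,0.8,0],"rotation": [0,0,0]}
    - {"xyz": [0,0.8,0],"rotation": [0,0,0]}
    - {"xyz": [0,0.8,0],"rotation": [0,0,0]}
    - {"xyz": [0,0.8,0],"rotation": [0,0,0]}
    - {"xyz": [0,0.8,0],"rotation": [0,0,0]}
    - {"xyz": [0,0.8,0],"rotation": [0,0,0]}
    - {"xyz": [0,0.8,0],"rotation": [0,0,0]}
    - {"xyz": [0,0.8,0],"rotation": [0,0,0]}
    - {"xyz": [0,0.8,0],"rotation": [0,0,0]}

```text
time_s: 23.5
tcp_pos: [0.5586, -0.1154, 0.0341]
eef_rot: [-3.141, 0.001, 3.114]
contact_force: [-0.7, -2.2, 5.8]
opening: 0.0133
grip_force: 42.1
```

Run:
```python
from bench import sensors,viewer
import numpy as np,cv2
F=[];P=[]
for i in range(6):
    d=viewer.capture("side"); s=sensors.get_state(); F.append(s["contact_force"]);P.append(s["tcp_pos"])
print(np.mean(F,0).round(2),np.mean(P,0).round(5),s["time_s"])
cv2.imwrite("pics/c6.png",cv2.resize(d["pixels"][178:218,210:260,::-1],None,fx=14,fy=14,interpolation=2))
b=d["pixels"]
```

```text
[-1.67 -2.26  5.03] [ 0.55858 -0.11545  0.03416] 23.8
```

View pics/c6.png

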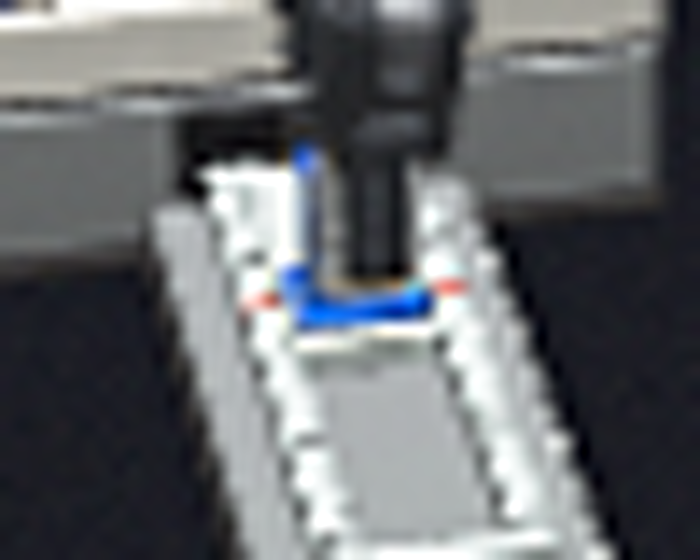

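The foot stays level with the red lines. The resistance rises steeply, from +1.3 to −2.3 N over 0.45 mm, so the ball is seated in the notch near y = −0.1157. I'll back off the residual push a little.

Request:
jog_arm:
  plan:
    - {"xyz": [0,-0.7,0],"rotation": [0,0,0]}
    - {"xyz": [0,-0.7,0],"rotation": [0,0,0]}
    - {"xyz": [0,-0.7,0],"rotation": [0,0,0]}
    - {"xyz": [0,-0.7,0],"rotation": [0,0,0]}
    - {"xyz": [0,-0.7,0],"rotation": [0,0,0]}
    - {"xyz": [0,-0.7,0],"rotation": [0,0,0]}
    - {"xyz": [0,-0.7,0],"rotation": [0,0,0]}
    - {"xyz": [0,-0.7,0],"rotation": [0,0,0]}
    - {"xyz": [0,-0.7,0],"rotation": [0,0,0]}
    - {"xyz": [0,-0.7,0],"rotation": [0,0,0]}

```text
time_s: 25.05
tcp_pos: [0.5586, -0.1157, 0.0342]
eef_rot: [-3.142, 0.001, 3.114]
contact_force: [-0.8, -1.3, 4.3]
opening: 0.0138
grip_force: 42.1
```

Run:
```python
from bench import sensors,viewer
import numpy as np,cv2
d=viewer.capture("side"); t=viewer.capture("top"); s=sensors.get_state()
print(s["contact_force"],s["tcp_pos"],s["grip_force"])
a=cv2.resize(d["pixels"][140:228,195:265,::-1],None,fx=6,fy=6,interpolation=2)
b=cv2.resize(t["pixels"][165:240,178:240,::-1],None,fx=5.8,fy=5.8,interpolation=2)
o=np.zeros((a.shape[0],a.shape[1]+b.shape[1],3),np.uint8);o[:,:a.shape[1]]=a;o[:b.shape[0],a.shape[1]:]=b;cv2.imwrite("pics/c7.png",o);print(o.shape)
```

```text
[-1.85267302 -1.18739471  6.12593923] [ 0.55855662 -0.11569716  0.03414584] 42.079317569732666
(528, 780, 3)
```

View pics/c7.png

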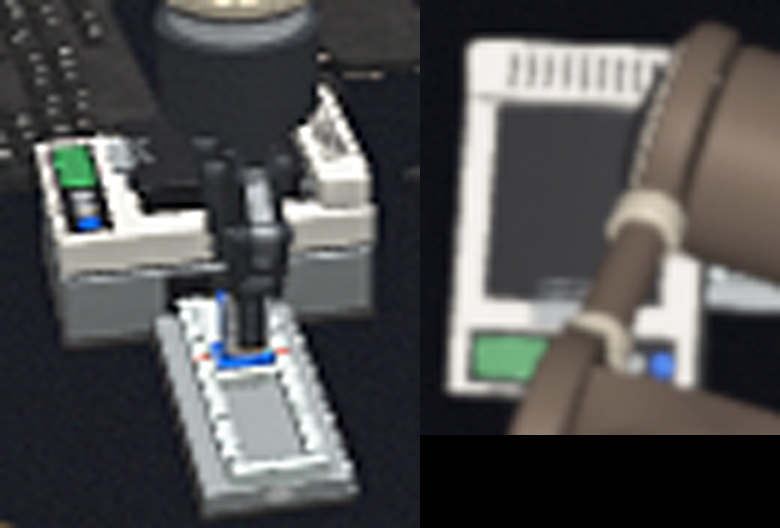

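The cover is flat and shut at (565,200). The tab is held at (245,350), level with the red lines, with almost no residual push. I'm handing the job in.

```bash
python3 -c "
from bench import job_done
print(job_done())"
```

```text
the job is handed in; nothing more can be done
None
```

I handed the job in with the cover staying shut by itself and the slide seated in its notch at the red lines, the gripper still holding the tab. It took about 25 s of the 54 s allowed; no verdict came back at hand-in.

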